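Find the thread hand of a filler bottle's cap

TASK

Stand the capped metal filler bottle squarely in the square pocket of the holder block, fully home, and let go of it: the pocket keeps it from turning. Its cap may have a right-hand or a left-hand thread: try loosening it one way, and if it will not turn, the other way, then lift the cap off while the bottle stays seated. Finish still holding the cap in the gripper, about 10 cm above where it sat and touching nothing else; leave everything else on the bench where it is.

Things in the scene. Friction and masses are not known exactly. Their poses are not given: they have to be found in the camera images.
- bottle: Loose upright metal filler bottle, 0.5 to 0.8 kg. Square foot 64 x 64 mm, 25 mm high; round body 57 mm across from 25 to 70 mm height; 24 mm neck up to 98 mm, hidden in the cap. 102 mm tall with cap. Origin: centre of the underside, z up, x and y square to the foot's sides; any quarter turn fits the pocket.
- bottle_grip (a point): On the bottle's axis, 66 mm above its underside: the height to grip its 57 mm wide body from above, with the gripper straddling the slightly narrower cap (its top 36 mm higher).
- cap: Round grey ribbed screw cap on the bottle, 54 mm across, 30 mm tall, 60 g. Origin: centre of its open underside (72 mm above the bottle's underside while on); z up. Short coarse thread, right- or left-hand, drawn anew each time and not visible (right-hand loosens anticlockwise seen from above). While tight, lifting it lifts the bottle too.
- cap_grip (a point): On the cap's axis, 24 mm above its underside: the height to grip it (fingertips just clear the bottle). Loosening, it turns almost freely to a stop at about 70 degrees and lifts straight off once turned 42 to 68. The other way it stops hard within 8 degrees (the seated bottle may give 5 to 10 more in the pocket): then over 0.35 N m is felt (30 N grip), or fingers slip, harmlessly.
- holder: Aluminium block fixed to the bench, 110 x 110 x 26 mm, with one square pocket in the middle of its top, 69 x 69 mm, 18 mm deep, chamfered 3 mm at the mouth. Origin: centre of the block's underside; the pocket's floor is 8 mm above it; z up; x and y square to the pocket's sides.
- jar: Bystander, loose, to be left alone: amber glass jar, 54 mm across, 75 mm tall. Origin at its underside centre (lying tools: along their length).
- screwdriver: Bystander, loose, to be left alone: screwdriver lying flat, 170 mm long. Origin at its underside centre (lying tools: along their length).
- dish: Bystander, loose, to be left alone: shallow steel bowl, 90 mm across, 30 mm tall. Origin at its underside centre (lying tools: along their length).
- collar: Bystander, loose, to be left alone: steel ring lying flat, 60 mm across, 16 mm high. Origin at its underside centre (lying tools: along their length).
- wrench: Bystander, loose, to be left alone: spanner lying flat, 150 mm long. Origin at its underside centre (lying tools: along their length).
- flask: Bystander, loose, to be left alone: white plastic round bottle, 60 mm across, 140 mm tall. Origin at its underside centre (lying tools: along their length).

How it is judged:
By the outcome, as a careful person would: the job done as asked, in the order asked, and still so for the second after the job is handed in, while the arm keeps its last pose, push and grip.
It also fails if it takes over 48 s, if anything falls off the work surface, if the arm or the gripper's body presses on something with over 40 N, if the wrist force passes 120 N, or if a joint passes its speed limit or range.

ROBOT

A 6-joint arm with a two-finger parallel gripper is mounted at the origin on the work surface. World frame = base frame: x ahead of the robot, y to its left, z up, the work surface at z = 0. Lengths are in m, angles in degrees, forces in N, time in s.
With the tool pointing down it reaches from about 0.375 to 0.9 m from the base axis. Payload 3.1 kg.
Tool frame: the origin (TCP) lies midway between the tips of the shut fingers; the grasp point (between the pads) lies bot.hold_point_z behind it (bot.hold_point_z is the distance from the TCP to the grasp point, in m); z points along the fingers, y is the direction in which the jaws open and shut (so a half turn about z gives the same grasp; the last joint's range is limited). The gripper opens to 85 mm and grips with 20 to 120 N. Pads are 22 mm wide; open, the fingers measure 114 mm over their backs; the gripper's body (76 mm by 85 mm) begins 54 mm behind the grasp point. The pads swing forward as they close: fully open they stand 13 mm farther back than shut.
Start: joints at [-74.513, 30.224, 82.088, -0, 67.689, -10.227], TCP at [0.271, -0.563, 0.231] pointing down, gripper open.
Joint ranges: [-176.69, 176.69], [-43.24, 126.21], [12.49, 139.97], [-82, 262], [0, 151.66], [-163.58, 163.58]. Speed limits (degrees/s): [159.86, 159.86, 180, 180, 180, 180].

INTERFACE

Orientations are given as a 3x3 rotation matrix whose columns are the frame's x, y, z axes.
In Python, from workcell import bot gives the robot as it stands.
- The arm moves only by the tool play_rows, never from a script. Its argument "targets" is text: rows parted by semicolons, each of 7 numbers parted by spaces: the turn, a rotation vector about the tool's x, y, z in degrees, then the shift along the tool's x, y, z in mm, then the gripper command: -1 is shut, 1 is fully open, values between are in proportion. In form: rx ry rz x y z grip; .... A call has exactly 10 rows; each row shifts and turns the pose as measured when the row begins, along the tool's axes as they then stand; what a row does not reach is not made up. A row lasts 1/10 s, in which the tool goes at most 50 mm and 8.59 degrees, less where a joint would pass 70% of its speed; a pose out of reach is approached as far as the arm can. A call with a gripper value outside its range is refused whole. The fingers move at their own pace and stop on an object; the grip force is fixed at half the most. Time passes only in rows, so rows that do not move let the fingers close, or fill a call up. It gives the time, the measured TCP pose, the force and the opening at its end, in the units of the state.
- bot.state(): the state, without advancing time (a new reading comes with each control period).
- bot.capture(name): name is "scene" or "top"; returns a dict with "img" (400x640x3 uint8, red, green, blue), "intrinsics" (3x3 intrinsics, pixels), "world_from_camera" (4x4, takes a point from camera to world coordinates). Camera axes: x right, y up, looking along -z (the intrinsics and any distortion apply to the point x, -y, -z); pixel columns grow to the right and rows downward; lengths in m; the calibration is good to about 2 mm. A picture is of the moment at which its call begins. There is no depth.
- bot.finish_job(): hands the job in, once; it reports no verdict.
The state is a dict: "clock": time; "q": joint angles; "dq": joint speeds; "joint_torque": joint torques, N m; "tool_pos": TCP position; "tcp_rot": TCP orientation; "contact_force": force on the tool from outside, world axes, zero at the start; "torque": the same for the moment, N m; "finger_gap": finger opening in m.
Only numpy, scipy, OpenCV 4.12 (cv2) and the standard library are available. Lean on these libraries where they do the work, as an engineer would, in place of code of your own. Each camera call takes 0.05 s, during which the arm holds its last target. There are 200 camera calls.

## Working session

There is one attempt and no reset: what is moved stays moved. The work goes in short steps, Python scripts to look and compute and a tool call to move; the robot and the scene stay as the last step left them, time stands still between calls to the robot, and variables do not carry over. Pictures are saved under pics/ and viewed, about 8 in all and at most 12, crops included, and the job is handed in when it is done.

Besides the shell and the picture viewer there is one more tool, called after ">>>" as name(argument=value, ...) on one line, values as JSON. play_rows: Moves the arm, as the interface text tells. Its arguments: {"type":"object","properties":{"targets":{"type":"string"}},"required":["targets"]}

```bash
mkdir -p pics
cat > h.py <<'E'
from workcell import bot
import cv2, numpy as np
def cap(n, f=None):
    c=bot.capture(n)
    if f: cv2.imwrite('pics/'+f, c['img'][:,:,::-1])
    return c
def px2w(c,u,v,z):
    K=np.array(c['intrinsics']);T=np.array(c['world_from_camera'])
    d=np.linalg.inv(K)@[u,v,1]; d=T[:3,:3]@(d*[1,-1,-1]); o=T[:3,3]
    return o+d*(z-o[2])/d[2]
def w2px(c,p):
    K=np.array(c['intrinsics']);T=np.array(c['world_from_camera'])
    q=T[:3,:3].T@(np.array(p)-T[:3,3]); q=K@(q*[1,-1,-1]); return q[:2]/q[2]
E
python3 - <<'E'
from h import *
np.set_printoptions(precision=4,suppress=True)
for n in('scene','top'):
    c=cap(n,n+'0.png'); print(n,c['world_from_camera'],c['intrinsics'],{k for k in c})
s=bot.state(); print(s, bot.hold_point_z)
E
```

```text
scene [[-0.1844 -0.6094  0.7711  1.2826]
 [ 0.9826 -0.0974  0.158   0.2124]
 [-0.0212  0.7868  0.6168  0.6955]
 [ 0.      0.      0.      1.    ]] [[399.8349   0.     314.4135]
 [  0.     399.8349 198.2343]
 [  0.       0.       1.    ]] {'intrinsics', 'img', 'world_from_camera'}
top [[ 0.023   0.9952 -0.0951  0.4389]
 [-0.9992  0.0199 -0.0343  0.0588]
 [-0.0323  0.0958  0.9949  1.0517]
 [ 0.      0.      0.      1.    ]] [[426.0797   0.     324.0266]
 [  0.     426.0797 202.892 ]
 [  0.       0.       1.    ]] {'intrinsics', 'img', 'world_from_camera'}
{'clock': 0.1, 'q': array([-74.5119,  30.2747,  82.1484,   0.0016,  67.6921, -10.2278]), 'dq': array([-0.0535, -0.183 , -0.1664, -0.0138, -0.016 , -0.0569]), 'joint_torque': array([ -0.0001, -44.3305, -17.8586,  -0.0003,   0.0039,  -0.    ]), 'tool_pos': array([ 0.271 , -0.5624,  0.2304]), 'tcp_rot': array([[ 0.901 ,  0.4339, -0.0005],
       [ 0.4339, -0.901 ,  0.0019],
       [ 0.0004, -0.002 , -1.    ]]), 'contact_force': array([-0.2682,  0.3108,  0.7722]), 'torque': array([-0.0233, -0.0369, -0.0122]), 'finger_gap': 0.08554030949373022} 0.0187
```

View pics/scene0.png

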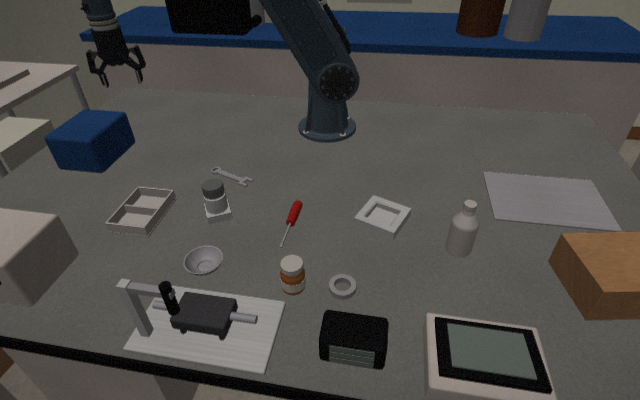

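View pics/top0.png

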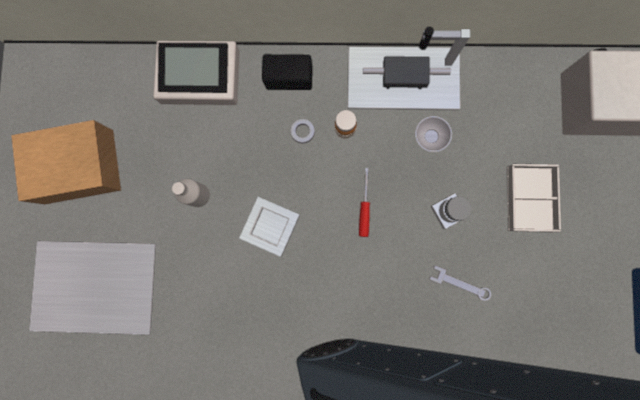

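The top view shows the bottle at about (450,210) and the holder at about (269,226). The wrench, screwdriver and dish are near the bottle. Next I'll enlarge both.

Run:
```python
import cv2,numpy as np
a=cv2.imread('pics/top0.png');b=cv2.imread('pics/scene0.png')
f=lambda i,u,v:cv2.resize(i[v:v+60,u:u+80],None,fx=5,fy=5,interpolation=cv2.INTER_CUBIC)
cv2.imwrite('pics/crops.png',np.vstack([np.hstack([f(a,410,180),f(a,230,196)]),np.hstack([f(b,175,170),f(b,343,188)])]))
```

```text
(no output)
```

View pics/crops.png

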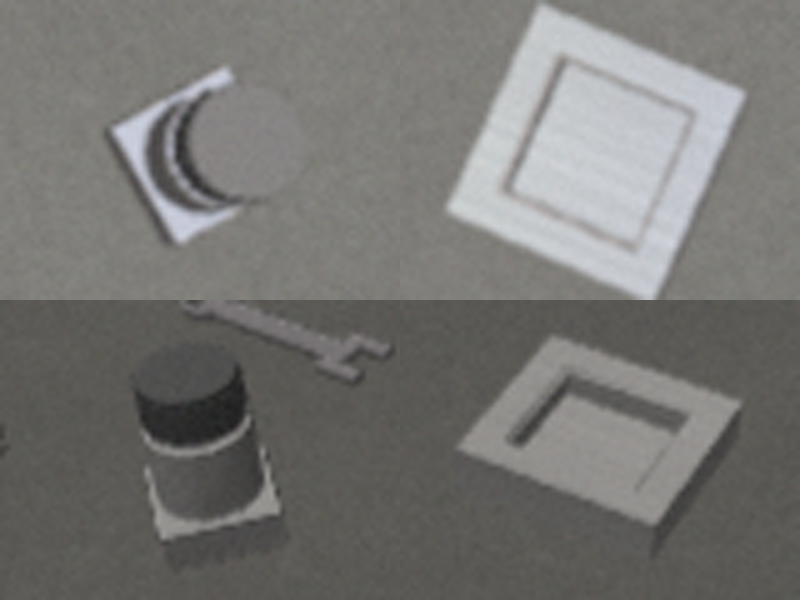

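Run:
```python
from h import *
np.set_printoptions(precision=4,suppress=True)
t=cap('top');s=cap('scene')
def P(c,pts,o,k,z): return np.array([px2w(c,(x-k[0]+.5)/5-.5+o[0],(y-k[1]+.5)/5-.5+o[1],z) for x,y in pts])
def sq(p):
    m=p.mean(0); a=[np.degrees(np.arctan2(*(p[(i+1)%4]-p[i])[1::-1]))%90 for i in range(4)]
    print('holder',m,a,[np.linalg.norm(p[(i+1)%4]-p[i]) for i in range(4)])
sq(P(t,[(540,4),(746,94),(656,302),(446,212)],(230,196),(400,0),.026))
sq(P(s,[(553,337),(741,404),(656,524),(459,449)],(343,188),(400,300),.026))
sq(P(t,[(557,56),(694,116),(637,249),(505,189)],(230,196),(400,0),.026))
print('cap',P(t,[(248,143)],(410,180),(0,0),.102),P(s,[(189,372)],(175,170),(0,300),.102))
f=P(t,[(112,132),(230,68),(180,242)],(410,180),(0,0),.025)
print('foot',f,(f[1]+f[2])/2,[np.degrees(np.arctan2(*(f[i]-f[0])[1::-1]))%90 for i in(1,2)],np.linalg.norm(f[1:]-f[0],axis=1))
f=P(s,[(160,538),(282,514)],(175,170),(0,300),.025);print(f,np.degrees(np.arctan2(*(f[1]-f[0])[1::-1]))%90,np.linalg.norm(f[1]-f[0]))
# others
for n,u,v,z in[('wrench jaw',439,274,0),('wrench2',485,294,0),('dish',434,134,.03),('sdr',364,236,.01),('sdrtip',366,170,.01),('jar',346,119,.075)]:print(n,px2w(t,u,v,z))
```

```text
holder [0.478  0.2261 0.026 ] [np.float64(67.67473885253516), np.float64(68.17037698756684), np.float64(68.48093731882305), np.float64(67.69894551078873)] [np.float64(0.11008679145166078), np.float64(0.10864737704212447), np.float64(0.11099106295548856), np.float64(0.11020500525782649)]
holder [0.4773 0.2268 0.026 ] [np.float64(67.34346132513238), np.float64(67.74507515463803), np.float64(68.18084636013133), np.float64(68.1691889373738)] [np.float64(0.10886906042081097), np.float64(0.10737476840377663), np.float64(0.10806295670306627), np.float64(0.10896274347236143)]
holder [0.4781 0.2254 0.026 ] [np.float64(67.69871478473685), np.float64(68.45101504347681), np.float64(67.17909182643677), np.float64(70.62787446734086)] [np.float64(0.07314049453764881), np.float64(0.06945414852600085), np.float64(0.07053451301979696), np.float64(0.06889850096853604)]
cap [[ 0.5239 -0.2082  0.102 ]] [[ 0.5239 -0.2069  0.102 ]]
foot [[ 0.5348 -0.1652  0.025 ]
 [ 0.5668 -0.2215  0.025 ]
 [ 0.4827 -0.1974  0.025 ]] [ 0.5247 -0.2095  0.025 ] [np.float64(29.630587523083115), np.float64(31.690130504037228)] [0.0648 0.0612]
[[ 0.5665 -0.2201  0.025 ]
 [ 0.538  -0.1641  0.025 ]] 26.997293148001518 0.06292003718486393
wrench jaw [ 0.3721 -0.1873  0.    ]
wrench2 [ 0.3274 -0.2968  0.    ]
dish [ 0.7099 -0.1691  0.03  ]
sdr [ 0.4596 -0.0044  0.01  ]
sdrtip [ 0.6221 -0.007   0.01  ]
jar [0.7309 0.0455 0.075 ]
```

>>> play_rows(targets="0 0 0 20 -11 0 1;0 0 0 40 -22 0 1;0 0 0 45 -25 0 1;0 0 0 45 -25 0 1;0 0 0 45 -25 0 1;0 0 0 45 -25 0 1;0 0 0 45 -25 0 1;0 0 0 40 -22 0 1;0 0 0 30 -16 0 1;0 0 0 20 -11 0 1")

```text
clock: 1.2
tool_pos: [0.5177, -0.2067, 0.2298]
tcp_rot: [[0.903, 0.429, -0.001], [0.429, -0.903, 0.006], [0.002, -0.006, -1.0]]
contact_force: [-0.2, 0.2, 0.9]
finger_gap: 0.0855
```

```bash
cat >> h.py <<'E'
def go(x,y,z,yaw=None):
    s=bot.state();R=np.array(s['tcp_rot']);p=np.array(s['tool_pos'])
    psi=np.degrees(np.arctan2(R[1,0],R[0,0]))
    print('clk',round(s['clock'],2),'pos',p.round(4),'yaw',round(psi,2),'tilt z',R[:,2].round(4),'q',np.round(s['q'],1),'F',np.round(s['contact_force'],1),'T',np.round(s['torque'],2),'gap',round(s['finger_gap'],4))
    print('shift mm',(R.T@(np.array([x,y,z])-p)*1000).round(1),'rz', None if yaw is None else round(psi-yaw,2))
E
python3 -c "
from h import *
go(.524,-.208,.1)
cap('top','top1.png')
cap('scene','scene1.png')"
```

```text
clk 1.2 pos [ 0.5177 -0.2067  0.2298] yaw 25.39 tilt z [-7.0e-04  6.4e-03 -1.0e+00] q [-33.4  25.2  91.9   0.3  63.2  31.1] F [-0.2  0.2  0.9] T [ 0.   -0.03 -0.  ] gap 0.0855
shift mm [  4.8   4.7 129.8] rz None
```

>>> play_rows(targets="0.3 0 0 3 3 5 1;0 0 0 2 2 20 1;0 0 0 0 0 30 1;0 0 0 0 0 20 1;0 0 0 0 0 5 1;0 0 0 0 0 0 1;0 0 0 0 0 0 1;0 0 0 0 0 0 1;0 0 0 0 0 0 1;0 0 0 0 0 0 1")

```text
clock: 2.3
tool_pos: [0.5247, -0.2114, 0.1499]
tcp_rot: [[0.905, 0.426, 0.002], [0.426, -0.904, 0.008], [0.006, -0.006, -1.0]]
contact_force: [0.2, 0.2, 0.1]
finger_gap: 0.0854
```

Run:
```python
from h import *
go(.524,-.208,.0475)
a=cap('top')['img'];b=cap('scene')['img']
f=lambda i,u,v:cv2.resize(i[v:v+80,u:u+80],None,fx=5,fy=5,interpolation=cv2.INTER_CUBIC)
cv2.imwrite('pics/c2.png',np.hstack([f(a,410,170),f(b,175,150)])[:,:,::-1])
```

```text
clk 2.3 pos [ 0.5247 -0.2114  0.1499] yaw 25.24 tilt z [ 0.0023  0.0082 -1.    ] q [-33.5  31.9  95.1   0.6  53.2  30.9] F [0.2 0.2 0.1] T [ 0.04  0.01 -0.06] gap 0.0854
shift mm [  0.2  -2.7 102.4] rz None
```

View pics/c2.png

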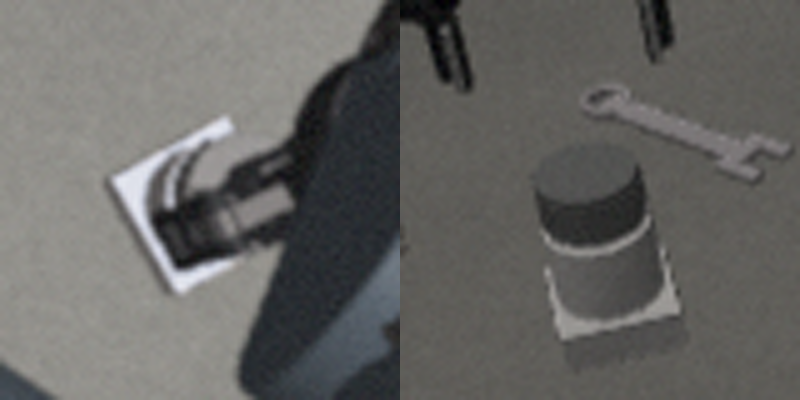

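>>> play_rows(targets="-0.37 -0.32 0 0 -3 5 1;0 0 0 0 0 20 1;0 0 0 0 0 30 1;0 0 0 0 0 25 1;0 0 0 0 0 15 1;0 0 0 0 0 7 1;0 0 0 0 0 0 1;0 0 0 0 0 0 0;0 0 0 0 0 0 -1;0 0 0 0 0 0 -1")

```text
clock: 3.4
tool_pos: [0.5262, -0.2085, 0.0469]
tcp_rot: [[0.903, 0.429, 0.007], [0.429, -0.903, -0.007], [0.003, 0.009, -1.0]]
contact_force: [0.2, 0.1, -6.2]
finger_gap: 0.0553
```

>>> play_rows(targets="0 0 0 0 0 0 -1;0 0 0 0 0 0 -1;0 0 0 0 0 0 -1;0 0 0 0 0 0 -1;0 0 0 0 0 0 -1;0 0 0 0 0 0 -1;0 0 0 0 0 0 -1;0 0 0 0 0 0 -1;0 0 0 0 0 0 -1;0 0 0 0 0 0 -1")

```text
clock: 4.4
tool_pos: [0.5259, -0.2082, 0.047]
tcp_rot: [[0.903, 0.429, 0.007], [0.429, -0.903, -0.007], [0.003, 0.009, -1.0]]
contact_force: [-0.5, 1.0, -3.7]
finger_gap: 0.0552
```

```bash
python3 -c "
from h import *
go(.524,-.208,.1475)"
```

```text
clk 4.4 pos [ 0.5259 -0.2082  0.047 ] yaw 25.38 tilt z [ 0.0065 -0.0069 -1.    ] q [-32.8  41.2  98.8  -0.2  39.6  31.9] F [-0.5  1.  -3.7] T [-0.09 -0.03  0.09] gap 0.0552
shift mm [-1.300e+00 -1.000e-01 -1.006e+02] rz None
```

>>> play_rows(targets="0 0 0 0 0 -3 -1;0 0 0 0 0 -8 -1;0 0 0 0 0 -15 -1;0 0 0 0 0 -20 -1;0 0 0 0 0 -15 -1;0 0 0 0 0 -8 -1;0 0 0 0 0 -3 -1;0 0 0 0 0 0 -1;0 0 0 0 0 0 -1;0 0 0 0 0 0 -1")

```text
clock: 5.4
tool_pos: [0.5203, -0.2041, 0.1192]
tcp_rot: [[0.904, 0.428, -0.006], [0.428, -0.904, 0.002], [-0.004, -0.004, -1.0]]
contact_force: [-0.3, 0.3, -7.0]
finger_gap: 0.055
```

Run:
```python
from h import *
go(.478,.226,.122,25.4+38.4)
a=cap('top')['img'];b=cap('scene')['img']
f=lambda i,u,v:cv2.resize(i[v:v+100,u:u+80],None,fx=5,fy=5,interpolation=cv2.INTER_CUBIC)
cv2.imwrite('pics/c3.png',np.hstack([f(a,410,160),f(b,175,130)])[:,:,::-1])
```

```text
clk 5.4 pos [ 0.5203 -0.2041  0.1192] yaw 25.36 tilt z [-0.0055  0.0016 -1.    ] q [-32.8  34.2  97.1  -0.1  49.   31.9] F [-0.3  0.3 -7. ] T [ 0.   -0.01 -0.05] gap 0.055
shift mm [ 146.  -406.7   -1.9] rz -38.44
```

View pics/c3.png

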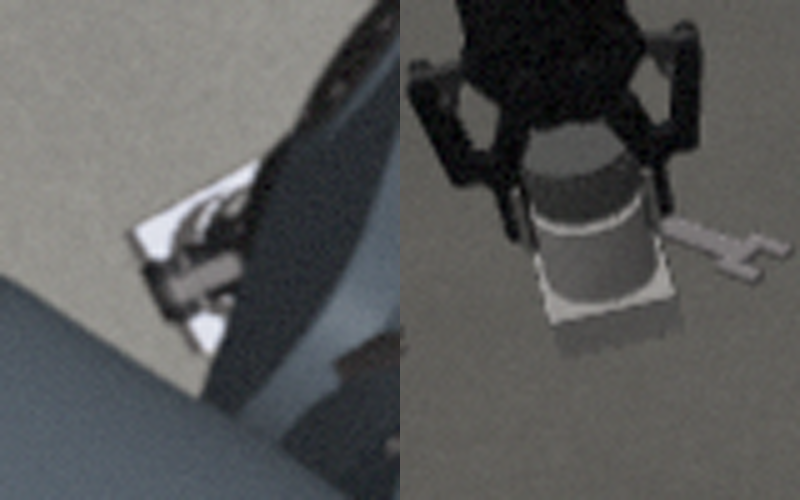

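>>> play_rows(targets="0 0 0 7 -20 -3 -1;0 0 0 13 -36 -2 -1;0 0 0 17 -46 0 -1;0 0 0 17 -46 0 -1;0 0 0 17 -46 0 -1;0 0 0 17 -46 0 -1;0 0 0 17 -46 0 -1;0 0 0 16 -45 0 -1;0 0 0 13 -36 0 -1;0 0 0 7 -18 0 -1")

```text
clock: 6.5
tool_pos: [0.4883, 0.2114, 0.1208]
tcp_rot: [[0.908, 0.418, 0.001], [0.418, -0.908, -0.002], [0.0, 0.003, -1.0]]
contact_force: [-0.4, -0.8, -6.8]
finger_gap: 0.0551
```

>>> play_rows(targets="0 0 -4 3 -10 0 -1;0 0 -7 0 0 0 -1;0 0 -7 0 0 0 -1;0 0 -7 0 0 0 -1;0 0 -6 0 0 0 -1;0 0 -4 0 0 0 -1;0 0 -2 0 0 0 -1;0 0 0 0 0 0 -1;0 0 0 0 0 0 -1;0 0 0 0 0 0 -1")

```text
clock: 7.5
tool_pos: [0.4843, 0.2279, 0.1172]
tcp_rot: [[0.443, 0.897, -0.004], [0.897, -0.443, -0.003], [-0.004, -0.002, -1.0]]
contact_force: [-0.5, -0.3, -7.4]
finger_gap: 0.0552
```

Run:
```python
from h import *
go(.478,.226,.115,25.4+38.4)
a=cap('top')['img'];b=cap('scene')['img']
f=lambda i,u,v:cv2.resize(i[v:v+120,u:u+80],None,fx=5,fy=5,interpolation=cv2.INTER_CUBIC)
cv2.imwrite('pics/c4.png',np.hstack([f(a,230,170),f(b,343,130)])[:,:,::-1])
```

```text
clk 7.5 pos [0.4843 0.2279 0.1172] yaw 63.73 tilt z [-0.0036 -0.0027 -1.    ] q [ 1.330e+01  3.300e+01  1.007e+02 -1.000e-01  4.650e+01  3.970e+01] F [-0.5 -0.3 -7.4] T [ 0.03 -0.04 -0.04] gap 0.0552
shift mm [-4.5 -4.8  2.3] rz -0.07
```

View pics/c4.png

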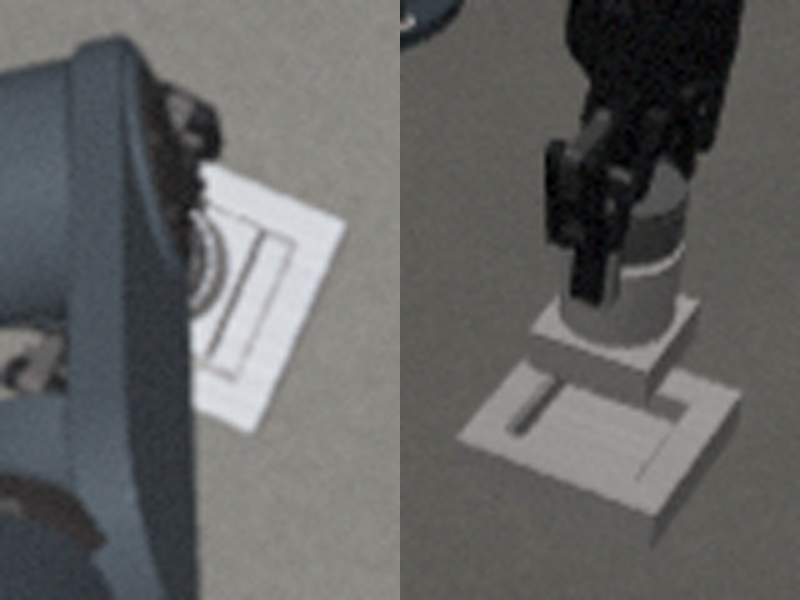

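Run:
```python
from h import *
np.set_printoptions(precision=4,suppress=True)
s=cap('scene');t=cap('top')
z=float(bot.state()['tool_pos'][2])-.047
P=lambda pts,z:np.array([px2w(s,(x-400+.5)/5-.5+343,(y+.5)/5-.5+130,z) for x,y in pts])
A=lambda d:np.degrees(np.arctan2(d[1],d[0]))%90
f=P([(529,332),(650,373),(700,300)],z+.025)
print('foot top',(f[0]+f[2])/2,A(f[1]-f[0]),A(f[2]-f[1]),np.linalg.norm(f[1]-f[0]),np.linalg.norm(f[2]-f[1]))
f=P([(530,364),(649,401),(694,331)],z)
print('foot bot',(f[0]+f[2])/2,A(f[1]-f[0]),A(f[2]-f[1]),np.linalg.norm(f[1]-f[0]),np.linalg.norm(f[2]-f[1]))
# top view: foot right edge line at crop (263,232)-(210,357)
g=np.array([px2w(t,(x+.5)/5-.5+230,(y+.5)/5-.5+170,z+.025) for x,y in[(263,232),(210,357)]])
print('top-view edge',g,A(g[1]-g[0])); m=np.array([np.cos(np.radians(-22.1)),np.sin(np.radians(-22.1))])
print('pocket',P([(512,436),(560,380)],.026))
```

```text
foot top [0.4832 0.2279 0.0954] 68.92559615500457 70.09570198364631 0.06323095483210682 0.06592433399987654
foot bot [0.4764 0.2286 0.0704] 71.6425977446458 70.9706519558195 0.06230698703796451 0.06294031848272706
top-view edge [[0.4988 0.1855 0.0954]
 [0.442  0.2076 0.0954]] 68.74473939266511
pocket [[0.5007 0.1827 0.026 ]
 [0.4515 0.2037 0.026 ]]
```

>>> play_rows(targets="0 0.2 1.2 -3 -3 3 -1;0 0 0 -1.5 -2 8 -1;0 0 0 0 0 10 -1;0 0 0 0 0 8 -1;0 0 0 0 0 5 -1;0 0 0 0 0 3 -1;0 0 0 0 0 0 -1;0 0 0 0 0 0 -1;0 0 0 0 0 0 -1;0 0 0 0 0 0 -1")

```text
clock: 8.7
tool_pos: [0.4776, 0.226, 0.0766]
tcp_rot: [[0.463, 0.886, -0.002], [0.886, -0.463, 0.001], [-0.0, -0.002, -1.0]]
contact_force: [-0.6, -0.4, -7.2]
finger_gap: 0.0551
```

Run:
```python
from h import *
go(.478,.2262,.055,62.6)
b=cap('scene')['img'];a=cap('top')['img']
f=lambda i,u,v:cv2.resize(i[v:v+80,u:u+80],None,fx=5,fy=5,interpolation=cv2.INTER_CUBIC)
cv2.imwrite('pics/c5.png',np.hstack([f(a,230,180),f(b,343,160)])[:,:,::-1])
```

```text
clk 8.7 pos [0.4776 0.226  0.0766] yaw 62.43 tilt z [-1.9e-03  6.0e-04 -1.0e+00] q [1.320e+01 3.660e+01 1.031e+02 1.000e-01 4.040e+01 4.070e+01] F [-0.6 -0.4 -7.2] T [-0.04  0.05 -0.03] gap 0.0551
shift mm [ 0.4  0.4 21.6] rz -0.17
```

View pics/c5.png

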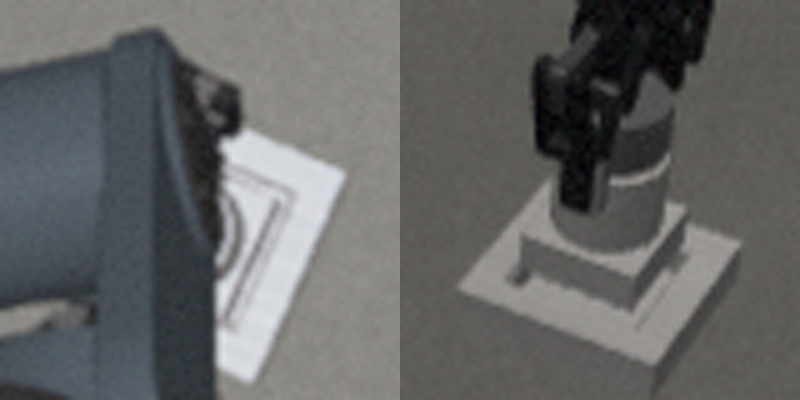

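The foot sits square over the pocket mouth: foot corners (520,238), (632,275) and (686,207), inside the block corners. I'll lower it now.

>>> play_rows(targets="0 0 0 0.3 0.3 3 -1;0 0 0 0 0 4 -1;0 0 0 0 0 4 -1;0 0 0 0 0 4 -1;0 0 0 0 0 3 -1;0 0 0 0 0 2 -1;0 0 0 0 0 1 -1;0 0 0 0 0 0 -1;0 0 0 0 0 0 -1;0 0 0 0 0 0 -1")

```text
clock: 9.8
tool_pos: [0.4787, 0.2264, 0.0553]
tcp_rot: [[0.463, 0.886, 0.0], [0.886, -0.463, 0.001], [0.001, -0.0, -1.0]]
contact_force: [-0.6, -1.0, -6.6]
finger_gap: 0.055
```

Run:
```python
from h import *
go(.478,.2262,.055,62.6)
```

```text
clk 9.8 pos [0.4787 0.2264 0.0553] yaw 62.43 tilt z [ 4.0e-04  1.1e-03 -1.0e+00] q [1.320e+01 3.890e+01 1.035e+02 1.000e-01 3.760e+01 4.070e+01] F [-0.6 -1.  -6.6] T [ 0.02 -0.02 -0.04] gap 0.055
shift mm [-0.5 -0.6  0.3] rz -0.17
```

>>> play_rows(targets="0 0 0 0 0 1 -1;0 0 0 0 0 1 -1;0 0 0 0 0 0.5 -1;0 0 0 0 0 0 -1;0 0 0 0 0 0 -0.2;0 0 0 0 0 0 0.5;0 0 0 0 0 0 1;0 0 0 0 0 0 1;0 0 0 0 0 0 1;0 0 0 0 0 0 1")

```text
clock: 10.8
tool_pos: [0.4819, 0.2271, 0.0564]
tcp_rot: [[0.463, 0.886, 0.008], [0.886, -0.463, 0.003], [0.006, 0.006, -1.0]]
contact_force: [0.6, 0.2, 0.2]
finger_gap: 0.0851
```

Run:
```python
from h import *
go(.478,.2262,.0865)
```

```text
clk 10.8 pos [0.4819 0.2271 0.0564] yaw 62.44 tilt z [ 0.0081  0.0027 -1.    ] q [1.320e+01 3.880e+01 1.034e+02 1.000e-01 3.730e+01 4.070e+01] F [0.6 0.2 0.2] T [ 0.06 -0.05 -0.  ] gap 0.0851
shift mm [ -2.4  -2.9 -30.1] rz None
```

>>> play_rows(targets="0.3 -0.3 0 -2 -2.5 -4 1;0 0 0 0 0 -8 1;0 0 0 0 0 -8 1;0 0 0 0 0 -6 1;0 0 0 0 0 -3 1;0 0 0 0 0 0 1;0 0 0 0 0 0 1;0 0 0 0 0 0 1;0 0 0 0 0 0 1;0 0 0 0 0 0 1")

```text
clock: 11.8
tool_pos: [0.4787, 0.2265, 0.0887]
tcp_rot: [[0.463, 0.887, 0.002], [0.887, -0.463, 0.001], [0.001, 0.001, -1.0]]
contact_force: [-0.2, 0.3, 0.4]
finger_gap: 0.0852
```

Run:
```python
from h import *
go(.478,.2262,.0855)
b=cap('scene')['img'];a=cap('top')['img']
f=lambda i,u,v:cv2.resize(i[v:v+80,u:u+80],None,fx=5,fy=5,interpolation=cv2.INTER_CUBIC)
cv2.imwrite('pics/c6.png',np.hstack([f(a,230,180),f(b,343,160)])[:,:,::-1])
```

```text
clk 11.8 pos [0.4787 0.2265 0.0887] yaw 62.44 tilt z [ 1.8e-03  6.0e-04 -1.0e+00] q [ 13.2  35.4 102.7   0.   41.7  40.8] F [-0.2  0.3  0.4] T [-0.    0.01  0.04] gap 0.0852
shift mm [-0.6 -0.5  3.2] rz None
```

View pics/c6.png

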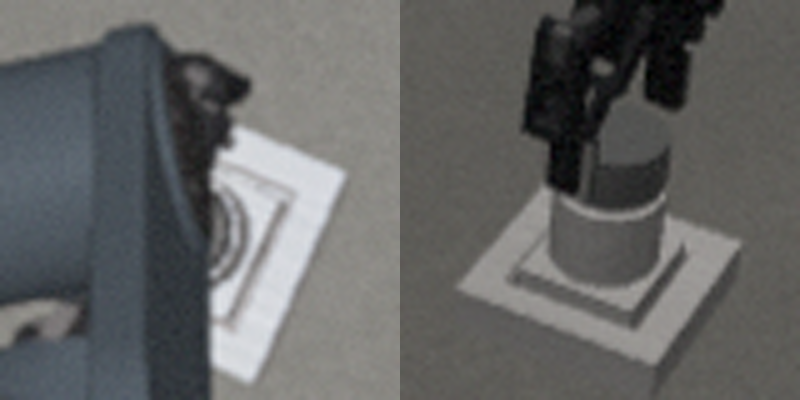

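```bash
python3 - <<'E'
from h import *
s=cap('scene')
for yaw in(67.9,68.9):
  for z in(.026,.033,.038,.043):
    a=np.radians(yaw);ex=np.array([np.cos(a),np.sin(a)]);ey=np.array([-ex[1],ex[0]]);o=[]
    for i,j in((1,-1),(1,1),(-1,1)):
        p=np.r_[np.array([.4783,.2264])+.032*(i*ex+j*ey),z];u=w2px(s,p);o.append(np.round((u-[343,160]+.5)*5-.5+[400,0]))
    print(yaw,z,*o)
E
python3 - <<'E'
import cv2
i=cv2.imread('pics/c6.png')[180:380,450:750]
cv2.imwrite('pics/c7.png',cv2.resize(i,None,fx=2.6,fy=2.6,interpolation=cv2.INTER_CUBIC))
E
```

```text
67.9 0.026 [632. 324.] [684. 253.] [572. 214.]
67.9 0.033 [633. 313.] [685. 243.] [573. 203.]
67.9 0.038 [634. 306.] [686. 236.] [573. 196.]
67.9 0.043 [635. 298.] [687. 228.] [574. 188.]
68.9 0.026 [634. 324.] [683. 253.] [570. 214.]
68.9 0.033 [635. 313.] [684. 242.] [571. 203.]
68.9 0.038 [636. 305.] [686. 235.] [572. 196.]
68.9 0.043 [637. 298.] [687. 227.] [573. 189.]
```

View pics/c7.png

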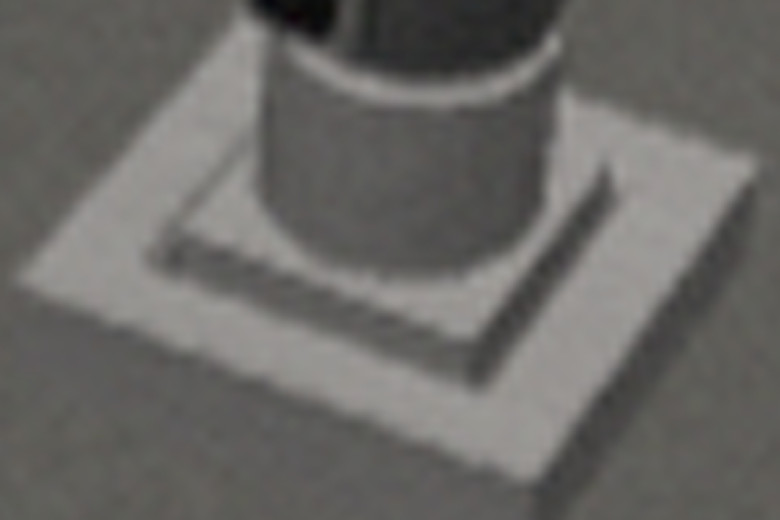

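The foot's top corners, (634,312) and (683,243), match the fully seated prediction at z = 0.033. Now I'll grip the cap.

>>> play_rows(targets="0 0 0 -0.5 -0.5 2 1;0 0 0 0 0 1 1;0 0 0 0 0 0 1;0 0 0 0 0 0 0;0 0 0 0 0 0 -1;0 0 0 0 0 0 -1;0 0 0 0 0 0 -1;0 0 0 0 0 0 -1;0 0 0 0 0 0 -1;0 0 0 0 0 0 -1")

```text
clock: 12.95
tool_pos: [0.478, 0.2263, 0.0856]
tcp_rot: [[0.463, 0.887, 0.002], [0.887, -0.463, 0.001], [0.001, 0.001, -1.0]]
contact_force: [-0.7, -0.0, 0.2]
finger_gap: 0.051
```

Run:
```python
from h import *
go(.478,.2262,.0855)
```

```text
clk 12.95 pos [0.478  0.2263 0.0856] yaw 62.44 tilt z [ 1.6e-03  6.0e-04 -1.0e+00] q [ 13.2  35.7 102.9   0.   41.3  40.8] F [-0.7 -0.   0.2] T [0.03 0.04 0.02] gap 0.051
shift mm [-0.1  0.1  0.1] rz None
```

>>> play_rows(targets="0 0 -2 0 0 0 -1;0 0 -2 0 0 0 -1;0 0 -2 0 0 0 -1;0 0 -2 0 0 0 -1;0 0 -2 0 0 0 -1;0 0 -2 0 0 0 -1;0 0 -2 0 0 0 -1;0 0 -2 0 0 0 -1;0 0 -2 0 0 0 -1;0 0 -2 0 0 0 -1")

```text
clock: 13.95
tool_pos: [0.4782, 0.2271, 0.0856]
tcp_rot: [[0.118, 0.993, 0.002], [0.993, -0.118, 0.002], [0.002, 0.002, -1.0]]
contact_force: [-0.3, -0.4, -0.1]
finger_gap: 0.0508
```

Run:
```python
from h import *
go(.478,.2262,.0855,62.44)
```

```text
clk 13.95 pos [0.4782 0.2271 0.0856] yaw 83.2 tilt z [ 0.0018  0.002  -1.    ] q [1.320e+01 3.570e+01 1.029e+02 1.000e-01 4.130e+01 1.990e+01] F [-0.3 -0.4 -0.1] T [-0.02  0.06  0.  ] gap 0.0508
shift mm [-0.9 -0.1  0.1] rz 20.76
```

Turned 21° with no torque felt, so this is the loosening direction. I'll continue to about 55°.

>>> play_rows(targets="0 0 -3 -0.5 0 0 -1;0 0 -4 0 0 0 -1;0 0 -4 0 0 0 -1;0 0 -5 0 0 0 -1;0 0 -5 0 0 0 -1;0 0 -5 0 0 0 -1;0 0 -4 0 0 0 -1;0 0 -3 0 0 0 -1;0 0 -2 0 0 0 -1;0 0 0 0 0 0 -1")

```text
clock: 14.95
tool_pos: [0.4772, 0.2273, 0.0856]
tcp_rot: [[-0.495, 0.869, -0.0], [0.869, 0.495, 0.003], [0.003, 0.001, -1.0]]
contact_force: [-0.3, 0.0, 0.3]
finger_gap: 0.0509
```

Run:
```python
from h import *
go(.478,.2262,.0855,62.44)
```

```text
clk 14.95 pos [0.4772 0.2273 0.0856] yaw 119.66 tilt z [-0.      0.0029 -1.    ] q [ 13.2  35.7 102.9   0.2  41.3 -16.6] F [-0.3  0.   0.3] T [-0.01  0.04 -0.  ] gap 0.0509
shift mm [-1.3  0.1  0.1] rz 57.22
```

>>> play_rows(targets="0 0 0 0 0 -1 -1;0 0 0 0 0 -1 -1;0 0 0 0 0 -2 -1;0 0 0 0 0 -2 -1;0 0 0 0 0 -2 -1;0 0 0 0 0 -2 -1;0 0 0 0 0 -2 -1;0 0 0 0 0 0 -1;0 0 0 0 0 0 -1;0 0 0 0 0 0 -1")

```text
clock: 15.95
tool_pos: [0.4772, 0.2271, 0.0987]
tcp_rot: [[-0.493, 0.87, -0.0], [0.87, 0.493, 0.003], [0.003, 0.001, -1.0]]
contact_force: [-0.6, 0.9, -0.6]
finger_gap: 0.0508
```

Run:
```python
from h import *
go(.478,.2262,.1855,62.44)
```

```text
clk 15.95 pos [0.4772 0.2271 0.0987] yaw 119.53 tilt z [-0.      0.0029 -1.    ] q [ 13.2  34.4 102.5   0.2  43.  -16.5] F [-0.6  0.9 -0.6] T [ 0.02 -0.07  0.  ] gap 0.0508
shift mm [ -1.    0.3 -86.9] rz 57.09
```

Only about 0.6 N of load, which is the cap alone. Lifting on to +100 mm.

>>> play_rows(targets="0 0 0 0 0 -3 -1;0 0 0 0 0 -6 -1;0 0 0 0 0 -10 -1;0 0 0 0 0 -15 -1;0 0 0 0 0 -18 -1;0 0 0 0 0 -16 -1;0 0 0 0 0 -10 -1;0 0 0 0 0 -5 -1;0 0 0 0 0 -3 -1;0 0 0 0 0 0 -1")

```text
clock: 16.95
tool_pos: [0.4769, 0.2268, 0.1918]
tcp_rot: [[-0.493, 0.87, 0.001], [0.87, 0.493, 0.003], [0.002, 0.002, -1.0]]
contact_force: [0.1, -0.9, -0.1]
finger_gap: 0.0513
```

>>> play_rows(targets="0 0 0 0 0 0 -1;0 0 0 0 0 0 -1;0 0 0 0 0 0 -1;0 0 0 0 0 0 -1;0 0 0 0 0 0 -1;0 0 0 0 0 0 -1;0 0 0 0 0 0 -1;0 0 0 0 0 0 -1;0 0 0 0 0 0 -1;0 0 0 0 0 0 -1")

```text
clock: 17.95
tool_pos: [0.4754, 0.2264, 0.1891]
tcp_rot: [[-0.493, 0.87, -0.005], [0.87, 0.493, 0.002], [0.004, -0.003, -1.0]]
contact_force: [-0.7, 0.1, -0.2]
finger_gap: 0.0509
```

Run:
```python
from h import *
go(.478,.2262,.1855,62.44)
cap('scene','scene9.png')
b=cv2.imread('pics/scene9.png')
cv2.imwrite('pics/c9.png',cv2.resize(b[90:250,100:300+100],None,fx=2.6,fy=2.6,interpolation=cv2.INTER_CUBIC))
```

```text
clk 17.95 pos [0.4754 0.2264 0.1891] yaw 119.52 tilt z [-0.0048  0.0018 -1.    ] q [ 13.2  26.1  98.6   0.2  55.6 -16.4] F [-0.7  0.1 -0.2] T [0.01 0.01 0.04] gap 0.0509
shift mm [-1.5  2.2  3.6] rz 57.08
```

View pics/scene9.png

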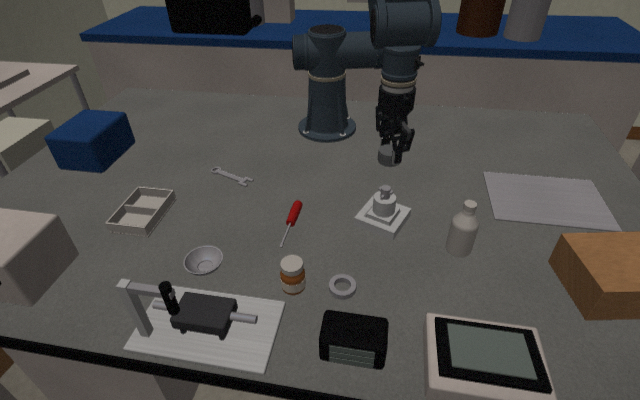

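The cap is in the gripper at (388,157). The bare-necked bottle stands in the holder at (384,205), and the other items are where they started.

```bash
python3 -c "
from h import *
bot.finish_job()
s=bot.state();print(s['clock'],s['tool_pos'],s['finger_gap'])"
```

```text
the job is handed in; nothing more can be done
the job is handed in; nothing more can be done
```

The bottle is standing in the pocket, its cap is off and held in the gripper, and the job is handed in at about 18 s.

- **Seating:** I lowered the bottle into the pocket and let go of it. A close-up then put the foot's top at the height expected for fully home (about 33 mm), with no sideways load on the way in.
- **Cap:** It has a right-hand thread. I turned it 57° anticlockwise with almost no torque and lifted it straight off. The load while lifting was under 1 N, so the bottle stayed behind.
- **Last checks:** The gripper is still closed on the cap (51 mm opening), about 103 mm above where it sat, with the force near zero. The final picture shows the bottle with its neck bare in the holder, and by eye the other items look unmoved.
- **Disagreement:** The finger opening read 2–3 mm below the listed widths (55 mm on the 57 mm body, 51 mm on the 54 mm cap). I took this for give in the pads, as both holds were secure.

The state could not be read after handing in, so I did not check the final second.

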